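# Load the plating cell and set the electrode depth without backlash

### The arm

A 6-joint arm with a two-finger parallel gripper is mounted at the origin on the work surface. World frame = base frame: x ahead of the robot, y to its left, z up, the work surface at z = 0. Lengths are in m, angles in degrees, forces in N, time in s.
With the tool pointing down it reaches from about 0.3 to 0.75 m from the base axis. Payload 8.5 kg.
Tool frame: the origin (TCP) lies midway between the tips of the shut fingers; the grasp point (between the pads) lies env.tcp_to_grasp behind it (env.tcp_to_grasp is the distance from the TCP to the grasp point, in m); z points along the fingers, y is the line along which they close (so a half turn about z gives the same grasp; the last joint's range is limited). The gripper opens to 85 mm and grips with 20 to 120 N. Pads are 22 mm wide; open, the fingers measure 114 mm over their backs; the gripper's body (76 mm by 85 mm) begins 54 mm behind the grasp point. The pads swing forward as they close: fully open they stand 13 mm farther back than shut.
Start: joints at [-84.242, 21.807, 74.336, -0, 83.858, -12.336], TCP at [0.171, -0.523, 0.231] pointing down, gripper open.
Joint ranges: [-178.18, 178.18], [-50.72, 133.34], [12.68, 142.11], [-81.47, 261.47], [9.98, 163.14], [-165.26, 165.26]. Speed limits (degrees/s): [136.94, 136.94, 180, 180, 180, 180].

### API

Orientations are given as a 3x3 rotation matrix whose columns are the frame's x, y, z axes.
In Python, from rig import observe, optics, job, env gives the robot as it stands. The module is installed in compiled form; this text tells all that it offers.
- The arm moves only by the shell command python3 -m jog 'ROWS' [FORCE]. ROWS is JSON, a list of rows, each a list of 7 numbers: the turn, a rotation vector about the tool's x, y, z in rad, then the shift along the tool's x, y, z in m, then the opening in per cent of the stroke, from 0 (shut) to 100 (fully open). A call has 1 to 10 rows; each row shifts and turns the commanded pose from where the row before left it, along the tool's axes as they then stand; what a row does not reach is not made up. A row lasts 1/8 s, in which the tool goes at most 62.5 mm and 10.7 degrees, less where a joint would pass 70% of its speed; a pose out of reach is approached as far as the arm can. A call is refused whole if a number of a shift passes 0.0625 or a number of a turn 0.188, either way. A call with a gripper value outside its range is refused whole. The fingers move at their own pace and stop on an object; FORCE is the grip in N (left out, the last holds). Time passes only in rows, so rows that do not move let the fingers close. It gives the time, the measured TCP pose, the force, the opening and the grip force at its end, in the units of the state.
- observe(): the state, without advancing time (a new reading comes with each control period).
- optics.get_image(name): name is "scene" or "top"; returns a dict with "pixels" (384x512x3 uint8, red, green, blue), "mtx" (3x3 intrinsics, pixels), "rvec" (rotation vector, rad) and "tvec" (3), from world to camera coordinates, as OpenCV has them. Camera axes: x right, y down, z forward; pixel columns grow to the right and rows downward; lengths in m; the calibration is good to about 2 mm. A picture is of the moment at which its call begins. There is no depth.
- job.close_job(): hands the job in; it is judged then, once.
The state is a dict: "time_s": time; "q": joint angles; "qvel": joint speeds; "joint_efforts": joint torques, N m; "position": TCP position; "tool_rot": TCP orientation; "ft_force": force on the tool from outside, world axes, zero at the start; "wrist_torque": the same for the moment, N m; "grip_width": finger opening in m; "gripper_force": force on a finger pad.
Only numpy, scipy, OpenCV 4.12 (cv2) and the standard library are available. Lean on these libraries where they do the work, as an engineer would, in place of code of your own. Each camera call takes 0.05 s, during which the arm holds its last target. There are 200 camera calls.

### The job

Load the divided white plating cell from its drip tray into the stand, the end without the lug first, sliding it between the guides under the splash roof until it is fully home against the back stop (carry it by its top handle, but no hand fits over that handle under the roof: set it down on the plate in front and take it again by the end lug to slide it in). Then turn the crank clockwise to lower the copper electrode until the yellow dial line has gone a good quarter turn past the red pointer, and come back anticlockwise to stop with the line on the pointer, so that the play of the worn screw is taken up in the raising direction. Keep the cell level, leave the bottles, beaker, vial rack and spare electrode plate where they stand, and let go of everything.

Things in the scene. Friction and masses are not known exactly. Their poses are not given: they have to be found in the camera images.
- station (a point): point on top of the stand's grey base plate (12 mm above the bench), straight below the electrode. Its x axis is the direction in which the cell is slid in, y across, z up. The cell is home when the end wall opposite its lug touches the back stop; well is then at x = 0, y = 0 of this frame. The base plate reaches from x = -235 to +85 mm, y = -105 to +105; its front part is bare
- stop (a point): middle of the front face of the black back stop (64 mm wide, 28 mm high), 36 mm beyond station; axes as station. In front of it two black guide rails 10 mm high run from station x = -34 to +36, inner faces at y = +-35 (5 mm play each side of the cell), their mouths flaring to y = +-45 at x = -63. The stand is fixed to the bench
- roof_edge (a point): middle of the lower edge of the clear drip lip along the front of the stand's splash roof, 76 mm before station (its -x side) and 111 mm above the base plate; axes as station. Behind the lip the roof and the aluminium bridge, 138 mm above the plate, cover 140 mm along x and the whole 210 mm width. Two steel columns, 20 mm thick, stand at station x = 0, y = +-90
- dial_axis (a point): centre of the black handwheel's top face (wheel 104 mm across, 12 mm thick, lying level on top of the bridge, 224 mm above the bench); axes as station. The upright wheel axis passes here. A red pointer fixed to the stand meets the rim on the -x side. The dial has fine white ticks every 15 degrees and one broad yellow line
- crank_grip (a point): middle of the steel crank grip: upright cylinder 18 mm across, 52 mm tall, on the wheel 38 mm from its axis, opposite the yellow line, revolving freely on its pin; its middle is 29.5 mm above the wheel's top face. With the line on the pointer it is on the +x side of the axis. Turning takes about 0.2 N m (5 N here), almost nothing within the play
- screw (a joint): turn of the lift screw, rad, growing clockwise seen from above: lowers the electrode 6.37 mm per rad and stays where left. Starts between -0.6 and +0.6; 5.0 is the wanted depth, where the yellow line is on the pointer when the play is taken up in the raising direction. Ends of travel -0.9 and 7.2
- wheel (a joint): the play: turn of the handwheel relative to the screw, rad, clockwise positive, free from 0 to 0.6. At 0.6 the wheel drives the screw clockwise (down), at 0 anticlockwise (up). The dial shows screw + wheel: the yellow line is on the pointer when the sum is 5.0
- electrode_tip (a point): middle of the lower edge of the copper electrode plate (4 mm along station x, 28 mm along y) that hangs from the screw; 56 to 64 mm above the base plate at the start, 28 mm at the wanted depth
- handle (a point): centre of the orange bar of the cell's rigid carrying handle: bar 60 mm long across the cell (its y), 12 mm wide (x), 10 mm thick, 80 mm above the cell's underside, over its middle; 30 mm free below it. The cell: white trough 140 x 60 mm, 45 mm high, a cross wall in the middle, about 0.5 kg. Its x axis points away from the lug
- lug (a point): centre of the orange lug on the cell's near end wall: bar 42 mm long (along the cell's x), 14 mm wide (y), 20 mm high, 92 mm from the cell's middle, its centre 32 mm above the underside
- well (a point): middle of the compartment farther from the lug, at the level of the cell's underside: 34 mm from the cell's middle along x; the compartment is 64 x 52 mm inside with its floor 5 mm up
- tray: blue drip tray, fixed, 220 x 110 mm, rim 30 mm high, floor and walls 4 mm; origin at the centre of its underside; the cell stands lengthwise in it on the 4 mm floor
- bottle1: amber bottle with blue cap, 68 mm across, 150 mm tall; origin at its foot
- bottle2: amber bottle with blue cap, 68 mm across, 150 mm tall; origin at its foot
- bottle3: amber bottle with blue cap, 72 mm across, 170 mm tall; origin at its foot
- beaker: glass beaker, 70 mm across, 90 mm tall; origin at its foot
- vial_rack: white rack of four vials, 50 x 130 mm, 73 mm tall; origin at its foot
- spare_plate: spare copper electrode plate lying flat, 90 x 28 x 4 mm; origin at the centre of its underside
Not all that is in view belongs to the job. What is shaped like the part that bears handle but purple is not meant.

How it is judged:
By the outcome, as a careful person would: the job done as asked, in the order asked, and still so for the second after the job is handed in, with the robot touching nothing.
It also fails if it takes over 67 s, if anything falls off the work surface, if the arm or the gripper's body presses on something with over 40 N, if the wrist force passes 120 N, or if a joint passes its speed limit or range.

## Working session

There is one attempt and no reset: what is moved stays moved. The work goes in short steps, Python scripts to look and compute and a shell command to move; the robot and the scene stay as the last step left them, time stands still between calls to the robot, and variables do not carry over. Pictures are saved under pics/ and viewed, at most 10 in all, crops included, and the job is handed in when it is done.

```bash
mkdir -p pics
python3 - <<'E'
from rig import observe, optics, job, env
import cv2
print(env.tcp_to_grasp); s=observe(); print(s)
for n in("scene","top"):
    d=optics.get_image(n); cv2.imwrite(f"pics/{n}0.png",cv2.resize(d["pixels"][:,:,::-1],(800,600),interpolation=cv2.INTER_CUBIC)); print(n,d["mtx"],d["rvec"],d["tvec"])
E
```

```text
0.0187
{'time_s': 0.0, 'q': array([-8.42390736e+01,  2.18411592e+01,  7.43838375e+01,  4.01140797e-04,
        8.38591032e+01, -1.23344438e+01]), 'qvel': array([-0.01629301, -0.08483286, -0.00987762, -0.05254431, -0.03441093,
       -0.00877524]), 'joint_efforts': array([ 2.21659081e-05, -4.48464060e+01, -2.31280303e+01, -1.25167121e-04,
        4.76145098e-03, -1.39712805e-05]), 'position': array([ 0.17081171, -0.52249811,  0.23071559]), 'tool_rot': array([[ 9.50541090e-01,  3.10598804e-01, -1.40410547e-04],
       [ 3.10598671e-01, -9.50540021e-01,  1.46110434e-03],
       [ 3.20351417e-04, -1.43245104e-03, -9.99998923e-01]]), 'ft_force': array([-0.52765638, -0.19353067, -0.26921498]), 'wrist_torque': array([-0.00926377, -0.03407031,  0.00258949]), 'gripper_force': 0.0, 'grip_width': 0.08552073187306969}
scene [[357.0186188    0.         246.82629427]
 [  0.         357.0186188  191.67021541]
 [  0.           0.           1.        ]] [ 1.23414666  2.21500252 -1.04956973] [ 0.26048626 -0.17840715  1.49865544]
top [[461.35717105   0.         254.46254822]
 [  0.         461.35717105 192.22800557]
 [  0.           0.           1.        ]] [ 2.12139582 -2.1202047   0.16991569] [0.01584916 0.55580362 1.42844708]
```

View pics/scene0.png

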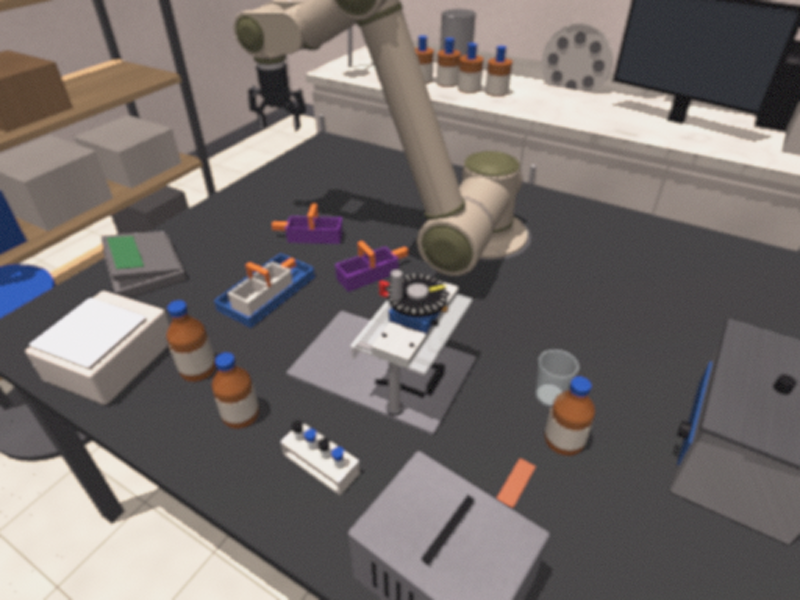

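View pics/top0.png

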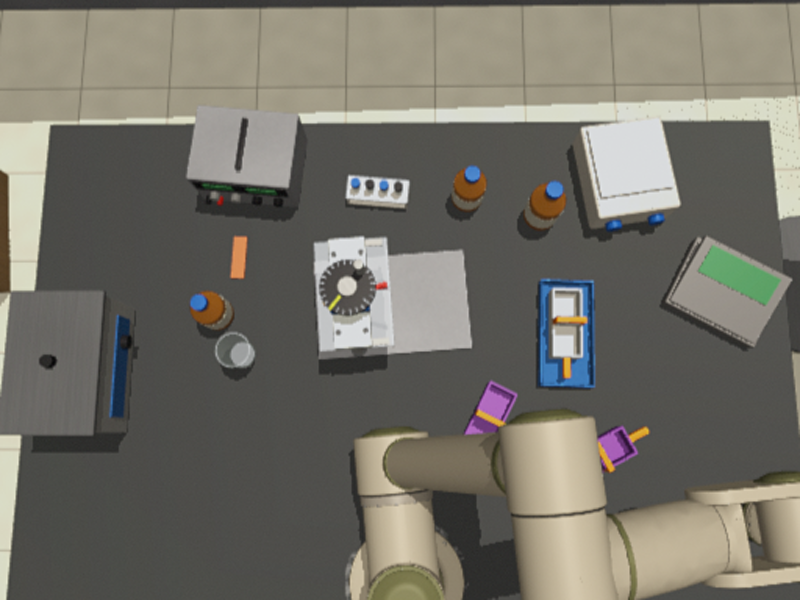

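The scene view shows the white cell in the blue tray, with purple decoys nearby. The top view (800x600) has the cell at about (567,325) with its lug at (567,368) facing the robot. The stand's bare plate is at about (430,300), the dial centre at (347,287) and the red pointer at (382,286). I'll zoom in to measure.

```bash
cat > h.py <<'E'
import cv2, numpy as np
from rig import observe, optics, env
def ray(d,uv):
    R=cv2.Rodrigues(np.array(d["rvec"]))[0]; t=np.array(d["tvec"]).ravel()
    p=cv2.undistortPoints(np.array([[uv]],float),d["mtx"],None)[0,0]
    return -R.T@t, R.T@np.array([p[0],p[1],1.])
def at(d,uv,z):
    c,v=ray(d,uv); return c+v*(z-c[2])/v[2]
def proj(d,P): return cv2.projectPoints(np.array(P,float).reshape(-1,3),np.array(d["rvec"]),np.array(d["tvec"]),d["mtx"],None)[0][:,0]
def crop(n,x,y,w,h,k,name):
    d=optics.get_image(n); cv2.imwrite(name,cv2.resize(d["pixels"][y:y+h,x:x+w,::-1],None,fx=k,fy=k,interpolation=cv2.INTER_CUBIC)); return d
E
python3 - <<'E'
from h import *
d=crop("top",195,145,196,112,4,"pics/c1.png"); print(ray(d,(256,192)))
E
```

```text
(array([ 0.29528985, -0.00947133,  1.50410908]), array([ 0.17675306,  0.01401081, -0.98416127]))
```

View pics/c1.png

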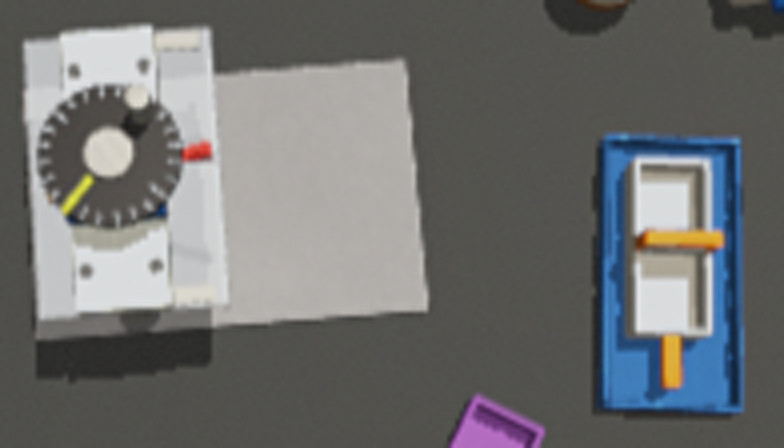

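The crop (4x, offset 195,145) shows the plate's front corners at (404,60) and (428,312), the wheel rim centre at about (111,157) and the red pointer at (197,152). The cell's handle runs (640-722, 239) and its lug (671, 336-388). The yellow line points down-left, at about (77,195).

```bash
cat > m.py <<'E'
from h import *
d=optics.get_image("top")
f=lambda x,y:(195+(x+.5)/4-.5,145+(y+.5)/4-.5)
A=at(d,f(404,60),.012);B=at(d,f(428,312),.012)
ey=(B-A)/np.linalg.norm(B-A); ex=np.cross(ey,[0,0,1]); print("front width",np.linalg.norm(B-A),"yaw",np.degrees(np.arctan2(ex[1],ex[0])))
S=(A+B)/2+.235*ex; print("station",S)
print("dial",at(d,f(111,157),.224),"rimR",np.linalg.norm(at(d,f(184,157),.224)-at(d,f(38,157),.224))/2)
print("yellow",at(d,f(68,210),.224))
print("handle R/L",at(d,f(723,239),.089),at(d,f(645,237),.089))
print("lug end/base",at(d,f(672,387),.046),at(d,f(672,336),.046))
hsv=cv2.cvtColor(d["pixels"],cv2.COLOR_RGB2HSV)
m=cv2.inRange(hsv,(8,150,120),(25,255,255)); m[:, :350]=0; m[:175]=0; m[245:]=0; m[:,376:]=0
# blue tray
b=cv2.inRange(hsv,(100,120,60),(115,255,255)); b[:,:340]=0;b[:,390:]=0;b[:175]=0
ys,xs=np.nonzero(b); r=cv2.minAreaRect(np.c_[xs,ys].astype(np.float32)); print(r,at(d,r[0],.03))
c=cv2.boxPoints(r); P=[at(d,q,.03) for q in c]; print(np.array(P))
E
python3 m.py
```

```text
front width 0.21084743160161307 yaw 94.50568123559384
station [0.54888089 0.10624147 0.012     ]
dial [0.54866701 0.10401829 0.224     ] rimR 0.051752777708640355
yellow [0.51064427 0.13381141 0.224     ]
handle R/L [ 0.51024728 -0.35802543  0.089     ] [ 0.51184149 -0.29809111  0.089     ]
lug end/base [ 0.39938563 -0.32362178  0.046     ] [ 0.43947205 -0.32518822  0.046     ]
((362.0, 213.5), (69.0, 36.0), 90.0) [ 0.48964373 -0.32855483  0.03      ]
[[ 0.60270319 -0.27463472  0.03      ]
 [ 0.60252751 -0.39117074  0.03      ]
 [ 0.37968534 -0.38099599  0.03      ]
 [ 0.37955921 -0.26749165  0.03      ]]
```

```bash
cat >> h.py <<'E'
S=np.array([.5488,.1050,.012]); YS=np.radians(94.5)
ex=np.array([np.cos(YS),np.sin(YS),0]); ey=np.array([-np.sin(YS),np.cos(YS),0])
def st(x,y,z): return S+ex*x+ey*y+np.array([0,0,z])
def plan(g,psi):
    "grasp point goal (world), tool yaw deg -> turn (rad about z) and shift in tool axes AFTER turning"
    s=observe(); R=s["tool_rot"]; now=np.degrees(np.arctan2(R[1,0],R[0,0]))
    p=np.radians(psi); T=np.c_[[np.cos(p),np.sin(p),0],[np.sin(p),-np.cos(p),0],[0,0,-1]]
    tgt=np.array(g)-[0,0,env.tcp_to_grasp]
    dz=(now-psi+180)%360-180
    print("now",s["position"].round(4),"psi",now.round(2),"tilt z",R[:,2].round(4),"| turn",round(float(np.radians(dz)),4),"shift",(T.T@(tgt-s["position"])).round(4),"grip",round(float(s["grip_width"]),4),round(float(s["gripper_force"]),1),"F",s["ft_force"].round(1),"t",round(s["time_s"],2),"q6",s["q"][5].round(1))
E
python3 - <<'E'
from h import *
d=optics.get_image("scene")
print("scene pred (800):\n",(proj(d,[st(-.235,.105,0),st(-.235,-.105,0),st(.085,-.105,0),st(.085,.105,0),st(0,0,.212),[.511,-.328,.089],[.420,-.3245,.046]])*1.5625).round())
t=optics.get_image("top")
for n,uv,z in(("b2",(545,205),.1),("b1",(468,188),.1),("decoyA",(490,410),.04),("decoyB",(620,445),.04)): print(n,at(t,np.array(uv)/1.5625,z).round(3))
plan([.511,-.328,.15],88)
E
```

```text
scene pred (800):
 [[340. 309.]
 [285. 371.]
 [432. 431.]
 [474. 355.]
 [416. 291.]
 [256. 266.]
 [286. 262.]]
b2 [ 0.742 -0.282  0.1  ]
b1 [ 0.779 -0.127  0.1  ]
decoyA [ 0.334 -0.169  0.04 ]
decoyB [ 0.266 -0.425  0.04 ]
now [ 0.1708 -0.5227  0.2311] psi 18.09 tilt z [-0.e+00  5.e-04 -1.e+00] | turn -1.2201 shift [0.2065 0.3332 0.0998] grip 0.0856 0.0 F [-0.4 -0.  -0. ] t 0.3 q6 -12.3
```

```bash
python3 -m jog '[[0,0,-0.1743,0,0,0,100],[0,0,-0.1743,0,0,0,100],[0,0,-0.1743,0,0,0,100],[0,0,-0.1743,0,0,0,100],[0,0,-0.1743,0,0,0,100],[0,0,-0.1743,0,0,0,100],[0,0,-0.1743,0,0,0,100]]' 40 | tail -c 300
python3 -m jog '[[0,0,0,0.0344,0.0555,0,70],[0,0,0,0.0344,0.0555,0,70],[0,0,0,0.0344,0.0555,0,70],[0,0,0,0.0344,0.0555,0,70],[0,0,0,0.0344,0.0555,0,70],[0,0,0,0.0344,0.0555,0,70],[0,0,0,0,0,0.03,70],[0,0,0,0,0,0,70]]' | tail -c 300
python3 - <<'E'
from h import *
plan([.511,-.328,.084],88)
crop("top",330,160,65,90,6,"pics/c2.png")
E
```

```text
time_s: 1.18
position: [0.1708, -0.5227, 0.2312]
tool_rot: [[0.029, 1.0, -0.0], [1.0, -0.029, 0.0], [0.0, -0.0, -1.0]]
ft_force: [-0.8, -0.3, 0.7]
grip_width: 0.0851
gripper_force: 0.0
time_s: 2.17
position: [0.4959, -0.3354, 0.1994]
tool_rot: [[0.034, 0.999, -0.003], [0.999, -0.034, 0.003], [0.003, -0.004, -1.0]]
ft_force: [0.2, 0.3, 0.3]
grip_width: 0.0598
gripper_force: 0.0
now [ 0.4959 -0.3354  0.1994] psi 88.06 tilt z [-0.0035  0.0034 -1.    ] | turn 0.001 shift [0.0079 0.0148 0.1341] grip 0.0598 0.0 F [0.2 0.3 0.3] t 2.17 q6 -43.4
```

```bash
python3 -m jog '[[0,0,0,0.008,0.0148,0.03,70],[0,0,0,0,0,0.03,70],[0,0,0,0,0,0,70]]' | tail -c 300
python3 - <<'E'
from h import *
plan([.511,-.328,.084],88)
crop("top",330,150,80,100,6,"pics/c3.png")
E
```

```text
time_s: 2.6
position: [0.5105, -0.3293, 0.1409]
tool_rot: [[0.036, 0.999, -0.002], [0.999, -0.036, 0.002], [0.002, -0.002, -1.0]]
ft_force: [-0.2, 0.6, 1.0]
grip_width: 0.0601
gripper_force: 0.0
now [ 0.5105 -0.3293  0.1409] psi 87.93 tilt z [-0.0019  0.0017 -1.    ] | turn -0.0013 shift [0.0013 0.0005 0.0756] grip 0.0601 0.0 F [-0.2  0.6  1. ] t 2.6 q6 -41.9
```

View pics/c3.png

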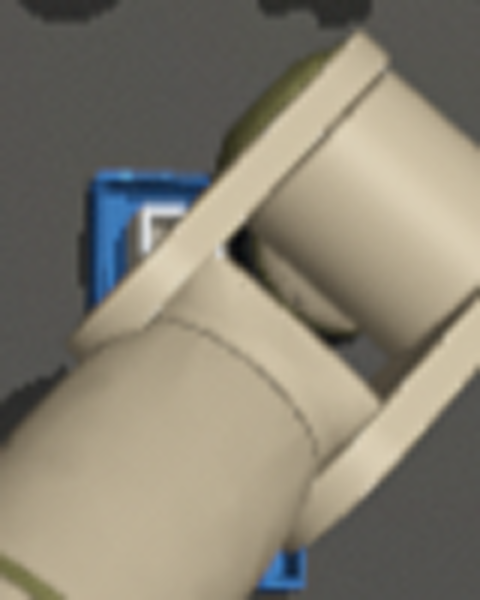

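The arm hides the cell in this view, but the pose numbers agree with the measurements, so I'll descend and grip.

```bash
python3 -m jog '[[0,0,0,0.0013,0.0005,0.03,70],[0,0,0,0,0,0.03,70],[0,0,0,0,0,0.0155,70],[0,0,0,0,0,0,70],[0,0,0,0,0,0,0],[0,0,0,0,0,0,0],[0,0,0,0,0,0,0],[0,0,0,0,0,0,0],[0,0,0,0,0,0,0]]' 70 | tail -c 300
python3 - <<'E'
from h import *
plan([.511,-.328,.084],88)
E
```

```text
time_s: 3.78
position: [0.5122, -0.328, 0.0668]
tool_rot: [[0.035, 0.999, 0.001], [0.999, -0.035, -0.001], [-0.001, 0.001, -1.0]]
ft_force: [-0.8, 0.5, 5.7]
grip_width: 0.0108
gripper_force: 68.8
now [ 0.5122 -0.328   0.0668] psi 88.01 tilt z [ 0.0012 -0.0012 -1.    ] | turn 0.0001 shift [-0.0001 -0.0012  0.0015] grip 0.0108 68.8 F [-0.8  0.5  5.7] t 3.77 q6 -41.8
```

```bash
python3 -m jog '[[0,0,0,0,0,-0.01,0],[0,0,0,0,0,-0.025,0],[0,0,0,0,0,-0.035,0],[0,0,0,0,0,-0.03,0],[0,0,0,0,0,-0.01,0],[0,0,0,0,0,0,0]]' 70 | tail -c 300
python3 - <<'E'
from h import *
d=crop("scene",130,120,100,100,6,"pics/c4.png")
g=st(-.155,0,.08); plan([g[0],g[1],.195],184.5)
E
```

```text
time_s: 4.53
position: [0.5116, -0.3275, 0.1753]
tool_rot: [[0.035, 0.999, -0.001], [0.999, -0.035, 0.001], [0.001, -0.001, -1.0]]
ft_force: [-0.6, -0.6, -6.0]
grip_width: 0.0104
gripper_force: 68.6
now [ 0.5114 -0.3273  0.1745] psi 88.0 tilt z [-0.0017  0.0017 -1.    ] | turn -1.6843 shift [-0.0712  0.273  -0.0018] grip 0.0108 68.6 F [-0.4  1.4 -7.2] t 4.58 q6 -41.8
```

View pics/c4.png

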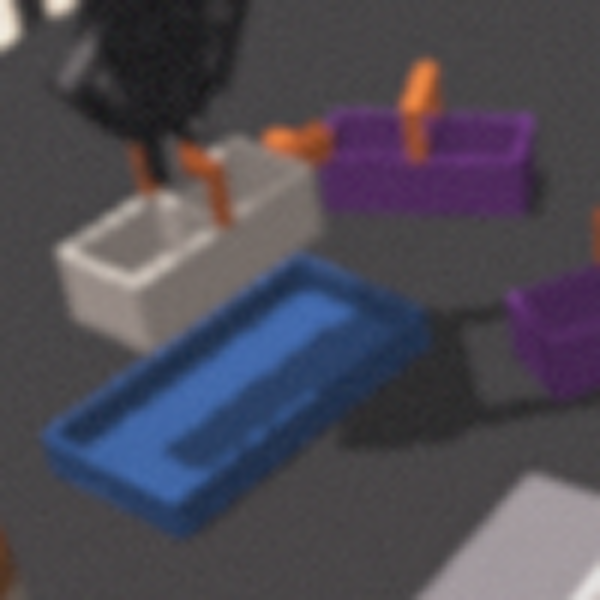

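The cell is lifted level and clear of the tray. Next I'll rotate it and carry it to the plate.

```bash
python3 -m jog '[[0,0,-0.1684,0,0,0,0],[0,0,-0.1684,0,0,0,0],[0,0,-0.1684,0,0,0,0],[0,0,-0.1684,0,0,0,0],[0,0,-0.1684,0,0,0,0],[0,0,-0.1684,0,0,0,0],[0,0,-0.1684,0,0,0,0],[0,0,-0.1684,0,0,0,0],[0,0,-0.1684,0,0,0,0],[0,0,-0.1684,0,0,0,0]]' | tail -c 300
python3 -m jog '[[0,0,0,-0.01,0.02,0,0],[0,0,0,-0.01,0.04,0,0],[0,0,0,-0.01,0.05,0,0],[0,0,0,-0.01,0.05,0,0],[0,0,0,-0.01,0.045,0,0],[0,0,0,-0.01,0.035,0,0],[0,0,0,-0.01,0.015,0,0],[0,0,0,0,0,0,0],[0,0,0,0,0,0,0]]' | tail -c 300
python3 - <<'E'
from h import *
g=st(-.160,0,.08); plan(g,184.5)
E
```

```text
time_s: 5.82
position: [0.5113, -0.3272, 0.1739]
tool_rot: [[-0.996, -0.084, -0.003], [-0.084, 0.996, 0.003], [0.002, 0.003, -1.0]]
ft_force: [0.3, -0.2, -5.5]
grip_width: 0.0106
gripper_force: 68.6
time_s: 6.95
position: [0.5615, -0.0686, 0.1754]
tool_rot: [[-0.997, -0.077, -0.001], [-0.077, 0.997, -0.0], [0.001, -0.0, -1.0]]
ft_force: [-0.2, -0.2, -6.3]
grip_width: 0.0107
gripper_force: 68.7
now [ 0.5615 -0.0686  0.1754] psi -175.58 tilt z [-9.e-04 -1.e-04 -1.e+00] | turn -0.0014 shift [-0.0009  0.0141  0.1021] grip 0.0107 68.7 F [-0.2 -0.2 -6.3] t 6.95 q6 -113.4
```

```bash
python3 -m jog '[[0,0,0,-0.001,0.005,0.025,0],[0,0,0,0,0.005,0.03,0],[0,0,0,0,0.004,0.025,0],[0,0,0,0,0,0.012,0],[0,0,0,0,0,0.004,0],[0,0,0,0,0,0,0]]' | tail -c 300
python3 -m jog '[[0,0,0,0,0,0.0025,0],[0,0,0,0,0,0.001,0],[0,0,0,0,0,0.001,0],[0,0,0,0,0,0,0]]' | tail -c 300
```

```text
time_s: 7.7
position: [0.562, -0.0545, 0.0804]
tool_rot: [[-0.997, -0.078, 0.001], [-0.078, 0.997, -0.0], [-0.001, -0.0, -1.0]]
ft_force: [-0.2, 0.5, -5.8]
grip_width: 0.0104
gripper_force: 68.7
time_s: 8.2
position: [0.5616, -0.0539, 0.0753]
tool_rot: [[-0.997, -0.078, -0.0], [-0.078, 0.997, 0.0], [0.0, 0.0, -1.0]]
ft_force: [0.0, 0.5, -6.6]
grip_width: 0.0104
gripper_force: 68.8
```

```bash
python3 -m jog '[[0,0,0,0,0,0.001,0],[0,0,0,0,0,0.001,0],[0,0,0,0,0,0.0,0]]' | tail -c 300
python3 - <<'E'
from h import *
crop("scene",180,180,130,100,6,"pics/c5.png")
E
```

```text
time_s: 8.57
position: [0.5618, -0.054, 0.0748]
tool_rot: [[-0.997, -0.078, 0.001], [-0.078, 0.997, -0.001], [-0.001, -0.001, -1.0]]
ft_force: [-4.6, 2.2, 7.9]
grip_width: 0.0104
gripper_force: 70.6
```

View pics/c5.png

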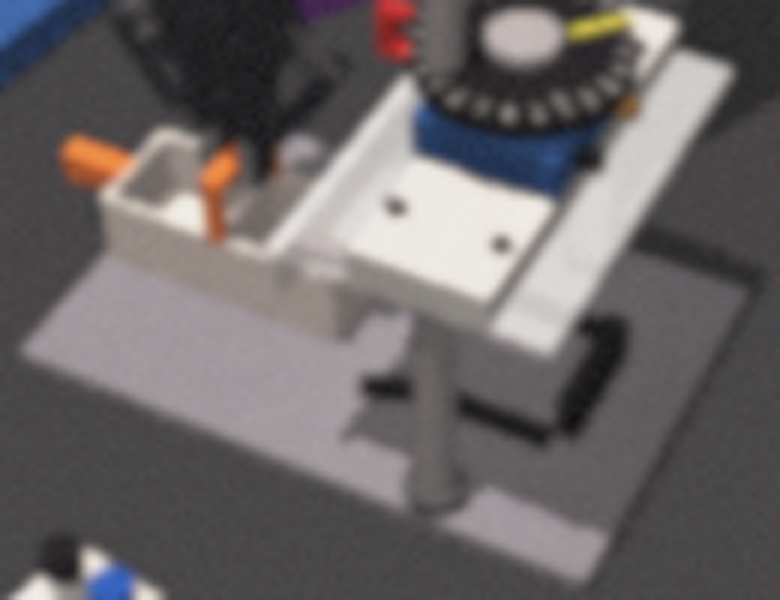

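The cell stands level on the plate, in line with the guides, and contact is confirmed by the force. Next: release, raise, and turn for the lug grasp.

```bash
python3 -m jog '[[0,0,0,0,0,-0.001,60],[0,0,0,0,0,0,60],[0,0,0,0,0,0,60],[0,0,0,0,0,0,60],[0,0,0,0,0,-0.02,60],[0,0,0,0,0,-0.04,60],[0,0,0,0,0,-0.05,60],[0,0,0,0,0,0,60]]' | tail -c 300
python3 -m jog '[[0,0,0.1745,0,-0.03,0,60],[0,0,0.1745,0,-0.03,0,60],[0,0,0.1745,0,-0.02,0,60],[0,0,0.1745,0,0,0,60],[0,0,0.1745,0,0,0,60],[0,0,0.1745,0,0,0,60],[0,0,0.1745,0,0,0,60],[0,0,0.1745,0,0,0,60],[0,0,0.1745,0,0,0,60],[0,0,0,0,0,0,60]]' | tail -c 300
python3 - <<'E'
from h import *
crop("top",195,145,130,100,6,"pics/c6.png")
plan(st(-.258,0,.034),94.5)
E
```

```text
time_s: 9.62
position: [0.5631, -0.0544, 0.188]
tool_rot: [[-0.997, -0.078, 0.007], [-0.078, 0.997, -0.002], [-0.007, -0.003, -1.0]]
ft_force: [-0.2, 0.6, -0.0]
grip_width: 0.051
gripper_force: 0.0
time_s: 10.88
position: [0.5555, -0.1329, 0.1834]
tool_rot: [[-0.08, 0.997, -0.001], [0.997, 0.08, 0.001], [0.001, -0.001, -1.0]]
ft_force: [-0.4, -0.3, 1.1]
grip_width: 0.0515
gripper_force: 0.0
now [ 0.5555 -0.1329  0.1836] psi 94.71 tilt z [-1.1e-03  5.0e-04 -1.0e+00] | turn 0.0036 shift [-0.0203  0.012   0.1563] grip 0.0512 0.0 F [ 0.1 -0.2 -0.1] t 10.93 q6 -30.0
```

View pics/c6.png

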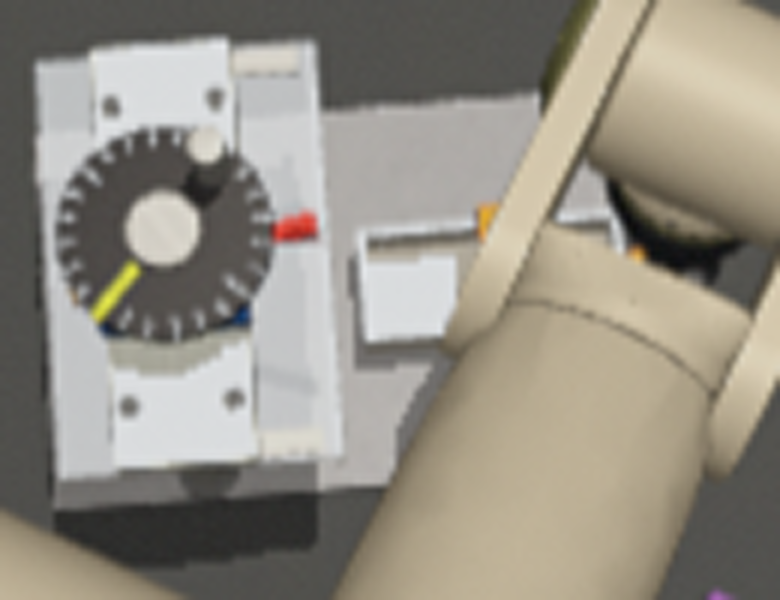

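The cell's front rim corners are at about (358,232) and (366,345) in this crop, and its far side edge runs to (613,207). I'll convert those to the station frame.

Run:
```python
from h import *
d=optics.get_image("top")
f=lambda x,y:(195+(x+.5)/6-.5,145+(y+.5)/6-.5)
M=np.c_[ex,ey]
for n,p,z in(("fu",(358,232),.057),("fl",(366,345),.057),("ru",(613,207),.057),("plateU",(541,95),.012),("plateC",(322,105),.012)):
    P=at(d,f(*p),z); print(n,P.round(4),((P-S)@M).round(4))
```

```text
fu [0.5836 0.0168 0.057 ] [-0.0907 -0.0278]
fl [0.5227 0.0124 0.057 ] [-0.0903  0.0333]
ru [ 0.597  -0.1191  0.057 ] [-0.2272 -0.0305]
plateU [ 0.6698 -0.0836  0.012 ] [-0.1975 -0.1058]
plateC [0.6644 0.0377 0.012 ] [-0.0762 -0.1099]
```

Run:
```python
from h import *
d=optics.get_image("top")
g=cv2.GaussianBlur(cv2.cvtColor(cv2.imread("pics/c1.png"),cv2.COLOR_BGR2GRAY),(0,0),2).astype(float)
f=lambda x,y:(195+(x+.5)/4-.5,145+(y+.5)/4-.5)
M=np.c_[ex,ey]
def cross(line,a,thr=110):
    seg=g[a[1]:a[2],line] if a[0]=='v' else g[line,a[1]:a[2]]
    i=np.argmax(np.abs(np.diff(seg))); lo,hi=seg[max(i-8,0)],seg[min(i+8,len(seg)-1)]; t=(lo+hi)/2
    s=seg-t; k=[j for j in range(max(i-8,0),min(i+8,len(seg)-1)) if s[j]*s[j+1]<=0][0]
    return a[1]+k+s[k]/(s[k]-s[k+1])
def fit(name,pts):
    P=np.array([(at(d,f(*p),.012)-S)@M for p in pts]).astype(np.float32)
    v=cv2.fitLine(P,cv2.DIST_HUBER,0,.01,.01).ravel(); print(name,"dir deg",np.degrees(np.arctan2(v[1],v[0])).round(2),"pt",v[2:].round(4),"res",np.abs((P-v[2:])@[-v[1],v[0]]).max().round(4))
fit("front",[(cross(y,('h',385,450)),y) for y in range(75,300,5)])
fit("upper",[(x,cross(x,('v',45,95))) for x in range(230,395,5)])
fit("lower",[(x,cross(x,('v',290,350))) for x in range(235,420,5)])
```

```text
front dir deg 89.89 pt [-0.2345 -0.0171] res 0.001
upper dir deg -0.35 pt [-0.1759 -0.1065] res 0.0011
lower dir deg -0.11 pt [-0.1502  0.1029] res 0.0008
```

```bash
sed -i 's/^S=.*/S=np.array([.5506,.1056,.012]); YS=np.radians(94.3)/' h.py
python3 - <<'E'
from h import *
plan(st(-.258,0,.033),94.3)
E
```

```text
now [ 0.5556 -0.133   0.1839] psi 94.68 tilt z [-6.e-04  3.e-04 -1.e+00] | turn 0.0066 shift [-0.0197  0.0129  0.1576] grip 0.0511 0.0 F [-0.2  1.1  0.2] t 11.03 q6 -30.0
```

```bash
python3 -m jog '[[0,0,0.0066,-0.0197,0.0129,0.02,60],[0,0,0,0,0,0.05,60],[0,0,0,0,0,0.05,60],[0,0,0,0,0,0.03,60],[0,0,0,0,0,0.0076,60],[0,0,0,0,0,0,60]]' | tail -c 300
python3 - <<'E'
from h import *
plan(st(-.258,0,.033),94.3)
E
```

```text
time_s: 11.78
position: [0.5705, -0.1518, 0.0272]
tool_rot: [[-0.073, 0.997, 0.001], [0.997, 0.073, -0.0], [-0.0, 0.001, -1.0]]
ft_force: [-0.1, -0.5, 1.1]
grip_width: 0.0512
gripper_force: 0.0
now [ 0.5705 -0.1518  0.0272] psi 94.18 tilt z [ 5.e-04 -2.e-04 -1.e+00] | turn -0.0022 shift [ 0.0002 -0.0005  0.0009] grip 0.0512 0.0 F [-0.1 -0.5  1.1] t 11.78 q6 -30.6
```

```bash
python3 -m jog '[[0,0,0,0,0,0,20],[0,0,0,0,0,0,0],[0,0,0,0,0,0,0],[0,0,0,0,0,0,0],[0,0,0,0,0,0,0],[0,0,0,0,0,0,0]]' 50 | tail -c 300
python3 - <<'E'
from h import *
plan(st(-.258,0,.033),94.3)
E
```

```text
time_s: 12.52
position: [0.5704, -0.1518, 0.0279]
tool_rot: [[-0.072, 0.997, 0.001], [0.997, 0.072, -0.001], [-0.001, 0.001, -1.0]]
ft_force: [-1.3, 0.3, 5.4]
grip_width: 0.0132
gripper_force: 48.8
now [ 0.5704 -0.1518  0.0279] psi 94.14 tilt z [ 1.3e-03 -9.0e-04 -1.0e+00] | turn -0.0027 shift [ 0.0002 -0.0004  0.0016] grip 0.0132 48.8 F [-1.3  0.3  5.4] t 12.53 q6 -30.5
```

Gripped the lug. Now sliding in, monitoring the force.

```bash
python3 -m jog '[[0,0,0,0.004,0,0,0],[0,0,0,0.008,0,0,0],[0,0,0,0.008,0,0,0],[0,0,0,0.008,0,0,0],[0,0,0,0.008,0,0,0],[0,0,0,0,0,0,0]]' | tail -c 300
python3 -m jog '[[0,0,0,0.008,0,0,0],[0,0,0,0.008,0,0,0],[0,0,0,0.008,0,0,0],[0,0,0,0.008,0,0,0],[0,0,0,0.004,0,0,0],[0,0,0,0,0,0,0]]' | tail -c 300
python3 - <<'E'
from h import *
plan(st(-.1315,0,.033),94.3); print(((observe()["position"]-S)@np.c_[ex,ey]).round(4))
E
```

```text
time_s: 13.28
position: [0.5684, -0.1156, 0.028]
tool_rot: [[-0.072, 0.997, 0.003], [0.997, 0.072, -0.001], [-0.001, 0.003, -1.0]]
ft_force: [1.4, -0.1, 7.0]
grip_width: 0.0132
gripper_force: 49.4
time_s: 14.02
position: [0.5659, -0.0801, 0.0279]
tool_rot: [[-0.072, 0.997, 0.003], [0.997, 0.072, -0.001], [-0.002, 0.003, -1.0]]
ft_force: [1.2, -1.4, 6.1]
grip_width: 0.013
gripper_force: 49.4
now [ 0.5659 -0.0801  0.0279] psi 94.14 tilt z [ 0.003  -0.0014 -1.    ] | turn -0.0027 shift [ 0.0548 -0.0013  0.0016] grip 0.013 49.4 F [ 1.2 -1.4  6.1] t 14.03 q6 -24.0
[-0.1863 -0.0013]
```

```bash
python3 -m jog '[[0,0,0,0.006,-0.0005,0,0],[0,0,0,0.008,0,0,0],[0,0,0,0.008,0,0,0],[0,0,0,0.008,0,0,0],[0,0,0,0.008,0,0,0],[0,0,0,0.004,0,0,0],[0,0,0,0,0,0,0]]' | tail -c 300
python3 -m jog '[[0,0,0,0.004,0,0,0],[0,0,0,0.003,0,0,0],[0,0,0,0,0,0,0]]' | tail -c 300
```

```text
time_s: 14.9
position: [0.5624, -0.0382, 0.0279]
tool_rot: [[-0.072, 0.997, 0.003], [0.997, 0.072, -0.001], [-0.001, 0.003, -1.0]]
ft_force: [0.9, -2.1, 7.6]
grip_width: 0.0134
gripper_force: 49.4
time_s: 15.28
position: [0.5619, -0.0315, 0.0279]
tool_rot: [[-0.072, 0.997, 0.003], [0.997, 0.072, -0.002], [-0.002, 0.003, -1.0]]
ft_force: [0.3, -3.8, 7.3]
grip_width: 0.0133
gripper_force: 49.3
```

```bash
python3 -m jog '[[0,0,0,0.002,0,0,0],[0,0,0,0.002,0,0,0],[0,0,0,0,0,0,0]]' | tail -c 300
python3 -m jog '[[0,0,0,0.0015,0,0,0],[0,0,0,0,0,0,0]]' | grep -E "pos|ft_f"
python3 -m jog '[[0,0,0,0.0015,0,0,0],[0,0,0,0,0,0,0]]' | grep -E "pos|ft_f"
```

```text
time_s: 15.65
position: [0.5617, -0.0277, 0.0279]
tool_rot: [[-0.072, 0.997, 0.003], [0.997, 0.072, -0.002], [-0.002, 0.003, -1.0]]
ft_force: [0.2, -4.5, 6.7]
grip_width: 0.0129
gripper_force: 49.3
position: [0.5615, -0.0263, 0.0279]
ft_force: [0.5, -4.3, 5.6]
position: [0.5616, -0.0261, 0.0279]
ft_force: [-0.8, -13.0, 4.7]
```

```bash
python3 -m jog '[[0,0,0,0.001,0,0,0],[0,0,0,0,0,0,0]]' | grep -E "pos|ft_f"
python3 - <<'E'
from h import *
plan(st(-.1315,0,.033),94.3); print(((observe()["position"]-S)@np.c_[ex,ey]).round(4))
crop("scene",210,185,120,90,6,"pics/c7.png")
E
```

```text
position: [0.5616, -0.0261, 0.0279]
ft_force: [-1.4, -18.2, 4.7]
now [ 0.5616 -0.0261  0.0279] psi 94.13 tilt z [ 0.0033 -0.0055 -1.    ] | turn -0.003 shift [ 0.0007 -0.0011  0.0016] grip 0.0132 49.0 F [ -1.4 -18.2   4.7] t 16.4 q6 -18.6
[-0.1322 -0.0011]
```

View pics/c7.png

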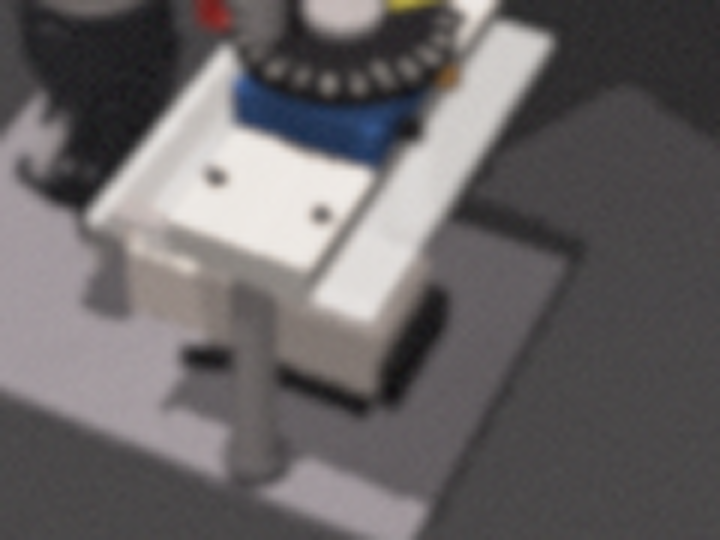

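The white cell's end wall is against the black back stop, between the rails. I'll relax the push, release, back away and rise.

```bash
python3 -m jog '[[0,0,0,-0.002,0,0,0],[0,0,0,0,0,0,0],[0,0,0,0,0,0,50],[0,0,0,0,0,0,50],[0,0,0,0,0,0,50],[0,0,0,-0.025,0,0,50],[0,0,0,-0.03,0,0,50],[0,0,0,0,0,-0.03,50]]' | tail -c 300
python3 -m jog '[[0,0,0,0,0,-0.06,50],[0,0,0,0,0,-0.06,50],[0,0,0,0,0,-0.06,50],[0,0,0,0,0,-0.06,50],[0,0,0,0,0,-0.06,50],[0,0,0,0,0,0,50]]' | tail -c 300
python3 - <<'E'
from h import *
d=crop("top",195,145,100,100,6,"pics/c8.png")
# yellow line fit at z .224
hsv=cv2.cvtColor(d["pixels"],cv2.COLOR_RGB2HSV); m=cv2.inRange(hsv,(22,110,110),(35,255,255)); m[:,:195]=0;m[:,250:]=0;m[:145]=0;m[230:]=0
ys,xs=np.nonzero(m); print(len(xs))
D=S+[0,0,.212]; M=np.c_[ex,ey]
P=np.array([(at(d,(x,y),.224)-D)@M for x,y in zip(xs,ys)]); c=P.mean(0); print(c, "ang",np.degrees(np.arctan2(c[1],c[0])))
plan(D+[0,0,.1],94.3)
E
```

```text
time_s: 17.45
position: [0.5636, -0.0812, 0.0553]
tool_rot: [[-0.07, 0.998, -0.004], [0.998, 0.07, 0.001], [0.002, -0.004, -1.0]]
ft_force: [0.0, -0.2, 0.6]
grip_width: 0.043
gripper_force: 0.0
time_s: 18.2
position: [0.5651, -0.0799, 0.3613]
tool_rot: [[-0.072, 0.997, 0.009], [0.997, 0.072, -0.003], [-0.004, 0.009, -1.0]]
ft_force: [0.3, -0.4, -0.4]
grip_width: 0.0426
gripper_force: 0.0
32
[0.02430809 0.02675857] ang 47.74727497117811
now [ 0.5646 -0.0797  0.3581] psi 94.14 tilt z [ 0.0033 -0.0011 -1.    ] | turn -0.0028 shift [ 1.859e-01 -1.000e-04  5.280e-02] grip 0.0428 0.0 F [-0.1 -0.7 -0.5] t 18.25 q6 -24.1
```

View pics/c8.png

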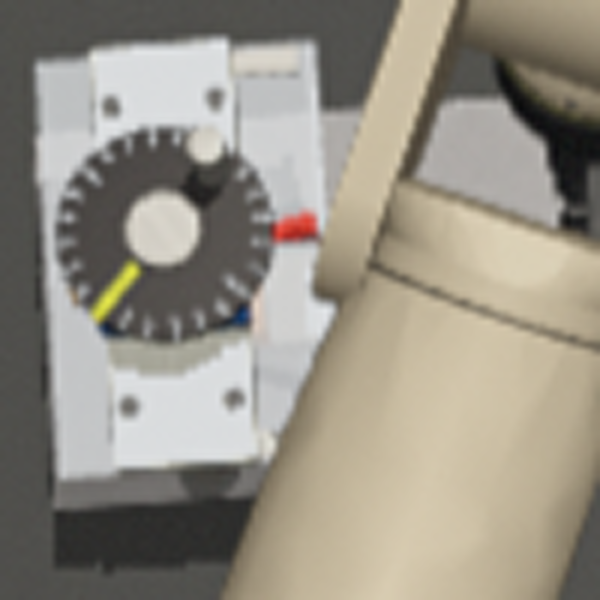

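The dial is unobstructed: rim centre at about (166,233), grip top at (206,145), and the yellow line points down-left at station angle 47.7°, so the sum is about 1.03. Now I'll check the axis and grip positions.

```bash
cat >> h.py <<'E'
D=S+[0,0,.212]; M=np.c_[ex,ey]
def grip(sum_,h=.042):
    a=-(sum_-5.0); return D+.038*(np.cos(a)*ex+np.sin(a)*ey)+[0,0,h]
E
python3 - <<'E'
from h import *
d=optics.get_image("top")
f=lambda x,y:(195+(x+.5)/6-.5,145+(y+.5)/6-.5)
print("axis",((at(d,f(166,233.5),.224)-D)@M).round(4))
print("griptop",((at(d,f(206,145),.2795)-D)@M).round(4),"pred",((grip(1.03)-D)@M).round(4))
plan(grip(1.03,.10),94.3); plan(grip(1.03),94.3)
E
```

```text
axis [-0.0011  0.0009]
griptop [-0.0259 -0.0272] pred [-0.0257 -0.028 ]
now [ 0.5643 -0.0797  0.3563] psi 94.14 tilt z [-3.e-04  2.e-04 -1.e+00] | turn -0.0029 shift [0.1601 0.0282 0.051 ] grip 0.0428 0.0 F [ 0.1  0.2 -1. ] t 18.3 q6 -24.1
now [ 0.5643 -0.0797  0.3563] psi 94.14 tilt z [-3.e-04  2.e-04 -1.e+00] | turn -0.0029 shift [0.1601 0.0282 0.109 ] grip 0.0428 0.0 F [ 0.1  0.2 -1. ] t 18.3 q6 -24.1
```

```bash
python3 -m jog '[[0,0,0,0.03,0.007,0,50],[0,0,0,0.05,0.007,0,50],[0,0,0,0.05,0.007,0,50],[0,0,0,0.03,0.007,0,50],[0,0,0,0,0,0,50],[0,0,0,0,0,0,50]]' | tail -c 300
python3 - <<'E'
from h import *
plan(grip(1.03),94.3)
E
```

```text
time_s: 19.05
position: [0.5807, 0.0812, 0.3555]
tool_rot: [[-0.072, 0.997, -0.002], [0.997, 0.072, -0.0], [0.0, -0.002, -1.0]]
ft_force: [-0.7, -0.4, 0.2]
grip_width: 0.0428
gripper_force: 0.0
now [0.5807 0.0812 0.3555] psi 94.11 tilt z [-2.3e-03 -1.0e-04 -1.0e+00] | turn -0.0034 shift [ 0.0009 -0.0002  0.1082] grip 0.0428 0.0 F [-0.7 -0.4  0.2] t 19.05 q6 -7.7
```

```bash
python3 -m jog '[[0,0,0,0,0,0.04,50],[0,0,0,0,0,0.04,50],[0,0,0,0,0,0.022,50],[0,0,0,0,0,0.006,50],[0,0,0,0,0,0,30],[0,0,0,0,0,0,0],[0,0,0,0,0,0,0],[0,0,0,0,0,0,0],[0,0,0,0,0,0,0]]' 40 | tail -c 300
python3 - <<'E'
from h import *
plan(grip(1.03),94.3)
p=observe()["position"]; print("tcp st",((p-D)@M).round(4),"tool axes in st: x=",(observe()["tool_rot"][:,0]@M).round(3))
# chords from sum a to b, n rows, in tool axes (x=station x, y=-station y approx), R=.038
R=observe()["tool_rot"]
def ch(a,b,n):
    P=np.array([.038*(np.cos(-(s-5))*ex+np.sin(-(s-5))*ey) for s in np.linspace(a,b,n+1)])
    for r in np.diff(P,axis=0)@R[:,:2]: print((r*1000).round(1).tolist())
ch(1.03,6.83,24)
E
```

```text
time_s: 20.18
position: [0.5815, 0.0814, 0.2497]
tool_rot: [[-0.072, 0.997, 0.003], [0.997, 0.072, -0.001], [-0.001, 0.003, -1.0]]
ft_force: [3.0, -3.4, 4.8]
grip_width: 0.017
gripper_force: 39.4
now [0.5815 0.0814 0.2497] psi 94.11 tilt z [ 2.8e-03 -7.0e-04 -1.0e+00] | turn -0.0032 shift [ 0.0007 -0.001   0.0024] grip 0.017 39.4 F [ 3.  -3.4  4.8] t 20.18 q6 -7.7
tcp st [-0.0264 -0.029 ] tool axes in st: x= [ 1.    -0.003]
[-6.0, -6.9]
[-4.1, -8.2]
[-2.1, -8.9]
[0.1, -9.2]
[2.3, -8.9]
[4.4, -8.1]
[6.2, -6.8]
[7.6, -5.1]
[8.6, -3.1]
[9.1, -1.0]
[9.1, 1.2]
[8.5, 3.4]
[7.5, 5.3]
[6.0, 6.9]
[4.1, 8.2]
[2.1, 8.9]
[-0.1, 9.2]
[-2.3, 8.9]
[-4.4, 8.1]
[-6.2, 6.8]
[-7.6, 5.1]
[-8.6, 3.1]
[-9.1, 1.0]
[-9.1, -1.2]
```

```bash
python3 -m jog '[[0,0,0,-0.006,-0.0069,0,0],[0,0,0,-0.0041,-0.0082,0,0],[0,0,0,-0.0021,-0.0089,0,0],[0,0,0,0.0001,-0.0092,0,0],[0,0,0,0.0023,-0.0089,0,0],[0,0,0,0.0044,-0.0081,0,0],[0,0,0,0.0062,-0.0068,0,0],[0,0,0,0.0076,-0.0051,0,0]]' | tail -c 300
python3 - <<'E'
from h import *
p=(observe()["position"]-D)@M; print(p.round(4),np.hypot(*p).round(4),"sum est",5-np.arctan2(p[1],p[0]), "F st",(observe()["ft_force"]@M).round(1)); plan(grip(1.03+8*.24167),94.3)
E
```

```text
time_s: 21.18
position: [0.5188, 0.0851, 0.2496]
tool_rot: [[-0.071, 0.997, 0.003], [0.997, 0.071, -0.002], [-0.002, 0.003, -1.0]]
ft_force: [3.6, -4.3, 3.3]
grip_width: 0.0168
gripper_force: 39.5
[-0.0181  0.0333] 0.0379 sum est 2.931771937130785 F st [-4.5 -3.3]
now [0.5188 0.0851 0.2496] psi 94.09 tilt z [ 0.0027 -0.0016 -1.    ] | turn -0.0037 shift [ 0.001  -0.0007  0.0023] grip 0.0168 39.5 F [ 3.6 -4.3  3.3] t 21.18 q6 -7.6
```

Following well. I'll finish the clockwise turn.

```bash
python3 -m jog '[[0,0,0,0.0086,-0.0031,0,0],[0,0,0,0.0091,-0.001,0,0],[0,0,0,0.0091,0.0012,0,0],[0,0,0,0.0085,0.0034,0,0],[0,0,0,0.0075,0.0053,0,0],[0,0,0,0.006,0.0069,0,0],[0,0,0,0.0041,0.0082,0,0],[0,0,0,0.0021,0.0089,0,0]]' | tail -c 300
python3 -m jog '[[0,0,0,-0.0001,0.0092,0,0],[0,0,0,-0.0023,0.0089,0,0],[0,0,0,-0.0044,0.0081,0,0],[0,0,0,-0.0062,0.0068,0,0],[0,0,0,-0.0076,0.0051,0,0],[0,0,0,-0.0086,0.0031,0,0],[0,0,0,-0.0091,0.001,0,0],[0,0,0,-0.0091,-0.0012,0,0],[0,0,0,0,0,0,0]]' | tail -c 300
cat > dial.py <<'E'
from h import *
p=(observe()["position"]-D)@M; print(p.round(4),np.hypot(*p).round(4),"sum est",(5-np.arctan2(p[1],p[0])), "F st",(observe()["ft_force"]@M).round(1))
d=optics.get_image("top")
hsv=cv2.cvtColor(d["pixels"],cv2.COLOR_RGB2HSV); m=cv2.inRange(hsv,(22,110,110),(35,255,255)); m[:,:195]=0;m[:,250:]=0;m[:145]=0;m[230:]=0
ys,xs=np.nonzero(m); print("top yellow px",len(xs))
if len(xs):
    c=np.array([(at(d,(x,y),.224)-D)@M for x,y in zip(xs,ys)]).mean(0); print(c,"rad past pointer",(np.pi-np.arctan2(c[1],c[0])+np.pi)%(2*np.pi)-np.pi)
d=optics.get_image("scene")
hsv=cv2.cvtColor(d["pixels"],cv2.COLOR_RGB2HSV); m=cv2.inRange(hsv,(22,110,110),(35,255,255))
q=proj(d,[D])[0]; Y,X=np.nonzero(m); k=(abs(X-q[0])<40)&(abs(Y-q[1])<40); print("scene yellow px",k.sum())
if k.any():
    c=np.array([(at(d,(x,y),.224)-D)@M for x,y in zip(X[k],Y[k])]).mean(0); print(c,"rad past pointer",(np.pi-np.arctan2(c[1],c[0])+np.pi)%(2*np.pi)-np.pi)
E
python3 dial.py
python3 - <<'E'
from h import *
R=observe()["tool_rot"]
P=np.array([.038*(np.cos(-(s-5))*ex+np.sin(-(s-5))*ey) for s in np.linspace(6.8,5.0,10)])
for r in np.diff(P,axis=0)@R[:,:2]: print((r*1000).round(1).tolist())
E
```

```text
time_s: 22.18
position: [0.5434, 0.1425, 0.2493]
tool_rot: [[-0.072, 0.997, -0.002], [0.997, 0.072, -0.001], [-0.001, -0.002, -1.0]]
ft_force: [-4.2, -4.8, 6.1]
grip_width: 0.0165
gripper_force: 39.8
time_s: 23.3
position: [0.589, 0.0987, 0.2497]
tool_rot: [[-0.072, 0.997, 0.003], [0.997, 0.072, 0.001], [0.001, 0.003, -1.0]]
ft_force: [3.3, 0.2, 4.7]
grip_width: 0.0166
gripper_force: 39.8
[-0.0098 -0.0378] 0.039 sum est 6.824682121888809 F st [-0.  -3.3]
top yellow px 0
scene yellow px 4
[0.01125248 0.04171204] rad past pointer 1.8342898987305993
[7.5, 1.0]
[7.6, -0.6]
[7.3, -2.0]
[6.8, -3.5]
[5.9, -4.7]
[4.9, -5.8]
[3.6, -6.7]
[2.2, -7.3]
[0.7, -7.6]
```

```bash
python3 -m jog '[[0,0,0,0.0075,0.001,0,0],[0,0,0,0.0076,-0.0006,0,0],[0,0,0,0.0073,-0.002,0,0],[0,0,0,0.0068,-0.0035,0,0],[0,0,0,0.0059,-0.0047,0,0],[0,0,0,0.0049,-0.0058,0,0],[0,0,0,0.0036,-0.0067,0,0],[0,0,0,0.0016,-0.0053,0,0],[0,0,0,0,0,0,0]]' | tail -c 300
python3 dial.py
```

```text
time_s: 24.52
position: [0.5582, 0.142, 0.2497]
tool_rot: [[-0.072, 0.997, 0.003], [0.997, 0.072, 0.001], [0.001, 0.003, -1.0]]
ft_force: [4.5, 3.3, 5.7]
grip_width: 0.0167
gripper_force: 39.8
[ 0.0358 -0.0103] 0.0372 sum est 5.279962532394259 F st [ 2.9 -4.7]
top yellow px 31
[-0.03530642  0.00854314] rad past pointer 0.23740814801089805
scene yellow px 26
[-0.03486171  0.01042874] rad past pointer 0.29067319292041116
```

```bash
cat > ptr.py <<'E'
from h import *
for n in("top","scene"):
    d=optics.get_image(n); hsv=cv2.cvtColor(d["pixels"],cv2.COLOR_RGB2HSV); q=proj(d,[D])[0]; yy,xx=np.mgrid[:384,:512]; near=(np.hypot(xx-q[0],yy-q[1])<45)
    for c,m in(("yel",cv2.inRange(hsv,(22,90,90),(35,255,255))),("red",cv2.inRange(hsv,(0,150,100),(6,255,255))|cv2.inRange(hsv,(174,150,100),(180,255,255)))):
        m=(m>0)&near; Y,X=np.nonzero(m)
        if len(X)<4: print(n,c,"few"); continue
        w=np.c_[X,Y]; P=np.array([(at(d,u,.224)-D)@M for u in w]); v=cv2.fitLine(P.astype(np.float32),cv2.DIST_L2,0,.01,.01).ravel()
        print(n,c,len(X),"centroid",P.mean(0).round(4),"ang",np.degrees(np.arctan2(*P.mean(0)[::-1])).round(1),"line dir",np.degrees(np.arctan2(v[1],v[0])).round(1),"x range",P[:,0].min().round(4),P[:,0].max().round(4))
E
python3 ptr.py
```

```text
top yel 77 centroid [-0.0234 -0.039 ] ang -120.9 line dir -68.3 x range -0.123 -0.001
top red 18 centroid [-0.0612  0.0034] ang 176.8 line dir 16.8 x range -0.0688 -0.0512
scene yel 38 centroid [-0.0351  0.0106] ang 163.2 line dir -20.4 x range -0.05 -0.0205
scene red 45 centroid [-0.0581 -0.0131] ang -167.3 line dir -55.1 x range -0.1117 -0.042
```

Run:
```python
from h import *
d=optics.get_image("top"); im=cv2.imread("pics/c8.png"); hsv=cv2.cvtColor(im,cv2.COLOR_BGR2HSV)
f=lambda x,y:(195+(x+.5)/6-.5,145+(y+.5)/6-.5)
m=cv2.inRange(hsv,(0,150,100),(8,255,255))|cv2.inRange(hsv,(174,150,100),(180,255,255)); m[:, :265]=0; m[:,325:]=0; m[260:]=0;m[:205]=0
Y,X=np.nonzero(m)
for z in(.224,.23,.236):
    P=np.array([(at(d,f(x,y),z)-D)@M for x,y in zip(X,Y)]); k=P[:,0]>P[:,0].min()+.008; print(z,"red centroid",P.mean(0).round(4),"y near tip",P[P[:,0]>P[:,0].max()-.006][:,1].mean().round(4),"x",P[:,0].min().round(4),P[:,0].max().round(4))
g=cv2.cvtColor(im,cv2.COLOR_BGR2GRAY)
# predicted pointer line & rim in crop pixels
pp=proj(d,[D,D-.052*ex,D-.065*ex,D+.052*ex,D+.052*ey,D-.052*ey]); print(((pp-[195,145]+.5)*6-.5).round(1))
```

```text
0.224 red centroid [-0.0617  0.0031] y near tip 0.004 x -0.0708 -0.0511
0.23 red centroid [-0.0619  0.0044] y near tip 0.0052 x -0.0709 -0.0513
0.236 red centroid [-0.062   0.0056] y near tip 0.0065 x -0.071 -0.0515
[[163.5 231.7]
 [273.3 223.5]
 [300.7 221.4]
 [ 53.7 240. ]
 [170.2 340.2]
 [156.9 124.8]]
```

```bash
python3 -m jog '[[0,0,0,0.0009,-0.004,0,0],[0,0,0,0.0004,-0.0035,0,0],[0,0,0,0,0,0,0],[0,0,0,0,0,0,0],[0,0,0,0,0,0,40],[0,0,0,0,0,0,40],[0,0,0,0,0,-0.03,40],[0,0,0,0,0,-0.04,40],[0,0,0,0,0,-0.03,40]]' | tail -c 300; python3 dial.py
python3 -m jog '[[0,0,0,-0.05,0,0,40],[0,0,0,-0.06,0,0,40],[0,0,0,-0.06,0,0,40],[0,0,0,-0.03,0,0,40],[0,0,0,0,0,0,40]]' | tail -c 300
python3 dial.py; python3 ptr.py
python3 - <<'E'
from h import *
crop("top",200,150,75,75,8,"pics/c9.png")
E
```

```text
time_s: 25.9
position: [0.5497, 0.1422, 0.3499]
tool_rot: [[-0.072, 0.997, -0.0], [0.997, 0.072, -0.0], [0.0, -0.0, -1.0]]
ft_force: [0.1, -0.8, 0.5]
grip_width: 0.034
gripper_force: 0.0
[ 0.0365 -0.0019] 0.0366 sum est 5.051111479089877 F st [-0.8 -0.1]
top yellow px 33
[-0.03727664  0.00225554] rad past pointer 0.0604345700684763
scene yellow px 33
[-0.03612417  0.00309088] rad past pointer 0.08535479508929988
time_s: 26.62
position: [0.5641, -0.0591, 0.347]
tool_rot: [[-0.069, 0.998, -0.003], [0.998, 0.069, 0.001], [0.001, -0.003, -1.0]]
ft_force: [-0.3, -0.5, -0.0]
grip_width: 0.0343
gripper_force: 0.0
[-0.1653 -0.0012] 0.1653 sum est 8.134576586727041 F st [-0.5  0.4]
top yellow px 33
[-0.03727664  0.00225554] rad past pointer 0.0604345700684763
scene yellow px 33
[-0.03612417  0.00309088] rad past pointer 0.08535479508929988
top yel 31 centroid [-0.0364  0.0021] ang 176.7 line dir -3.2 x range -0.0516 -0.023
top red few
scene yel 41 centroid [-0.0356  0.0035] ang 174.4 line dir -8.4 x range -0.0528 -0.0205
scene red 47 centroid [-0.058  -0.0131] ang -167.3 line dir -53.2 x range -0.1145 -0.042
```

View pics/c9.png

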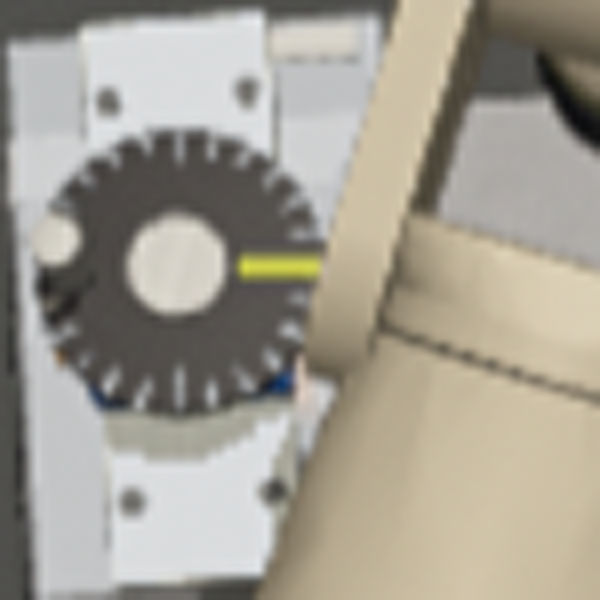

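The yellow line is at about row 266 and level in the image. The pointer direction slopes about -4° there, so roughly 0.06 rad remains, all anticlockwise. I'll regrip the crank and finish.

```bash
python3 -m jog '[[0,0,0,0.03,0,0,40],[0,0,0,0.06,0,0,40],[0,0,0,0.06,0,0,40],[0,0,0,0.04,0,0,40],[0,0,0,0.01,0,0,40],[0,0,0,0,0,0,40],[0,0,0,0,0,0,40]]' | tail -c 300
python3 - <<'E'
from h import *
plan(grip(5.055),94.1)
E
```

```text
time_s: 27.75
position: [0.5502, 0.1412, 0.3486]
tool_rot: [[-0.071, 0.997, -0.0], [0.997, 0.071, -0.0], [-0.0, -0.0, -1.0]]
ft_force: [0.6, -0.5, 0.1]
grip_width: 0.0345
gripper_force: 0.0
now [0.5502 0.1412 0.3486] psi 94.06 tilt z [-2.e-04 -3.e-04 -1.e+00] | turn -0.0007 shift [ 0.0024 -0.0002  0.1013] grip 0.0345 0.0 F [ 0.6 -0.5  0.1] t 27.75 q6 -1.6
```

```bash
python3 -m jog '[[0,0,0,0.001,0,0.04,40],[0,0,0,0,0,0.04,40],[0,0,0,0,0,0.018,40],[0,0,0,0,0,0,40],[0,0,0,0,0,0,0],[0,0,0,0,0,0,0],[0,0,0,0,0,0,0],[0,0,0,0,0,0,0]]' 40 | tail -c 300; python3 dial.py
python3 -m jog '[[0,0,0,0,-0.001,0,0],[0,0,0,0,-0.0008,0,0],[0,0,0,0,0,0,0]]' | tail -c 300; python3 dial.py
```

```text
time_s: 28.75
position: [0.5507, 0.143, 0.2517]
tool_rot: [[-0.072, 0.997, 0.003], [0.997, 0.072, -0.0], [-0.0, 0.003, -1.0]]
ft_force: [4.6, -1.7, 4.7]
grip_width: 0.0163
gripper_force: 39.7
[ 0.0373 -0.0029] 0.0374 sum est 5.077239446481782 F st [-2.  -4.4]
top yellow px 33
[-0.03727664  0.00225554] rad past pointer 0.0604345700684763
scene yellow px 33
[-0.03612417  0.00309088] rad past pointer 0.08535479508929988
time_s: 29.22
position: [0.5489, 0.1429, 0.2516]
tool_rot: [[-0.072, 0.997, 0.003], [0.997, 0.072, -0.0], [-0.0, 0.003, -1.0]]
ft_force: [5.5, -2.1, 5.4]
grip_width: 0.0165
gripper_force: 39.8
[ 0.0374 -0.0011] 0.0374 sum est 5.030040349318654 F st [-2.5 -5.4]
top yellow px 30
[-0.03782398 -0.00030915] rad past pointer -0.008173318308305255
scene yellow px 33
[-0.03548366  0.00147868] rad past pointer 0.041648017186587616
```

```bash
python3 -m jog '[[0,0,0,0,0,0,40],[0,0,0,0,0,0,40],[0,0,0,0,0,0,40],[0,0,0,0,0,-0.03,40],[0,0,0,0,0,-0.04,40],[0,0,0,0,0,-0.03,40],[0,0,0,-0.05,0,0,40],[0,0,0,-0.06,0,0,40],[0,0,0,-0.06,0,0,40]]' | tail -c 300
python3 -m jog '[[0,0,0,-0.05,0,0,40],[0,0,0,-0.05,0,0,40],[0,0,0,-0.05,0,0,40],[0,0,0,-0.04,0,0,40],[0,0,0,0,0,0,40],[0,0,0,0,0,0,40]]' | tail -c 300
python3 dial.py; python3 ptr.py
python3 - <<'E'
from h import *
d=optics.get_image("top"); 
# subpixel yellow: weighted (min(R,G)-B)
im=d["pixels"].astype(float); w=np.clip(np.minimum(im[...,0],im[...,1])-im[...,2]-50,0,None); q=proj(d,[D-.035*ex])[0]; yy,xx=np.mgrid[:384,:512]; w[np.hypot(xx-q[0],yy-q[1])>12]=0
Y,X=np.nonzero(w); W=w[Y,X]; P=np.array([(at(d,(x,y),.224)-D)@M for x,y in zip(X,Y)]); c=np.average(P,axis=0,weights=W); C=np.cov(P.T,aweights=W); v=np.linalg.eigh(C)[1][:,1]; print("subpix",c,"dir",np.degrees(np.arctan2(v[1],v[0])))
cell=cv2.inRange(cv2.cvtColor(d["pixels"],cv2.COLOR_RGB2HSV),(8,150,120),(22,255,255)); q=proj(d,[st(-.126,0,.042)])[0]; cell[np.hypot(xx-q[0],yy-q[1])>25]=0; Y,X=np.nonzero(cell); print("lug px",len(X)); P=np.array([(at(d,(x,y),.054)-S)@M for x,y in zip(X,Y)]); print(P.min(0),P.max(0)) if len(X) else 0
E
```

```text
time_s: 30.45
position: [0.5601, -0.0279, 0.3506]
tool_rot: [[-0.073, 0.997, -0.001], [0.997, 0.073, 0.0], [0.0, -0.001, -1.0]]
ft_force: [0.5, 0.0, 0.1]
grip_width: 0.0341
gripper_force: 0.0
time_s: 31.2
position: [0.574, -0.2154, 0.3506]
tool_rot: [[-0.072, 0.997, -0.0], [0.997, 0.072, 0.001], [0.001, -0.0, -1.0]]
ft_force: [-0.0, 0.8, -0.6]
grip_width: 0.0341
gripper_force: 0.0
[-0.3219  0.0007] 0.3219 sum est 1.8606463145167522 F st [ 0.8 -0. ]
top yellow px 29
[-0.03812236 -0.00017637] rad past pointer -0.004626353156082175
scene yellow px 31
[-0.03565659  0.00189238] rad past pointer 0.05302250055085045
top yel 40 centroid [-0.0439  0.003 ] ang 176.0 line dir -19.3 x range -0.123 -0.023
top red 16 centroid [-0.0622  0.0033] ang 177.0 line dir 20.4 x range -0.0688 -0.054
scene yel 39 centroid [-0.0362  0.0025] ang 176.1 line dir -8.7 x range -0.0528 -0.0205
scene red 51 centroid [-0.0582 -0.0134] ang -167.0 line dir -56.2 x range -0.1117 -0.042
subpix [-0.03781513  0.00052044] dir 177.74588861336346
lug px 52
[-0.1430617  -0.00556182] [-0.10703969  0.00811144]
```

```bash
python3 -c "
from rig import job
print(job.close_job())"
```

```text
the job is handed in; nothing more can be done
None
```

The cell is home against the back stop, and the crank went 1.8 rad past the pointer, then came back anticlockwise to stop with the yellow line on it (by my measurement within about 0.03 rad); everything is released and the job was handed in at about 31 s.

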